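# Swap the budgie's feeding cups round to their own coasters

### The job

The budgie's three coloured feeding cups are on the wrong coasters: swap them round so that the blue, yellow and red cup each stand upright in the middle of the coaster of their own colour, parking one on the empty square cork mat on the way. Also stand the tall white treat cup inside the yellow cup, upright and fully down on its floor. Never stand a coloured cup on the bare wood, tip none of the cups over, and leave the canister and the night light where they are.

Things in the scene. Friction and masses are not known exactly. Their poses are not given: they have to be found in the camera images.
- cup_blue: blue plastic feeding cup, round, open at the top, tapered: 48 mm across at the foot, widening to 58 mm at 25 mm up, then a straight upright collar 58 mm across up to the rim at 45 mm. Wall 3 mm; the inner floor is 5 mm above the foot, about 42 mm across, the mouth 52 mm. About 60 g. At the start it stands on the yellow coaster. Origin: centre of the underside, z up.
- cup_yellow: yellow plastic feeding cup, round, open at the top, tapered: 48 mm across at the foot, widening to 58 mm at 25 mm up, then a straight upright collar 58 mm across up to the rim at 45 mm. Wall 3 mm; the inner floor is 5 mm above the foot, about 42 mm across, the mouth 52 mm. About 60 g. At the start it stands on the red coaster. Origin: centre of the underside, z up.
- cup_red: red plastic feeding cup, round, open at the top, tapered: 48 mm across at the foot, widening to 58 mm at 25 mm up, then a straight upright collar 58 mm across up to the rim at 45 mm. Wall 3 mm; the inner floor is 5 mm above the foot, about 42 mm across, the mouth 52 mm. About 60 g. At the start it stands on the blue coaster. Origin: centre of the underside, z up.
- treat_cup: tall white ceramic treat cup, round, open at the top, tapered: 34 mm across at the foot, widening to 42 mm at 45 mm up, then straight up to the rim at 75 mm; wall 3 mm. About 70 g. Starts upright on the bare table. Seated inside a coloured cup its foot rests on that cup's inner floor, 5 mm above that cup's foot, with about 4 mm of play all round, and its top 35 mm stands clear above that cup's rim. Origin: centre of the underside, z up.
- coaster_blue: blue round flat coaster, 90 mm across and 6 mm thick, fixed to the table. Origin: centre of its underside (its top is 6 mm above).
- coaster_yellow: yellow round flat coaster, 90 mm across and 6 mm thick, fixed to the table. Origin: centre of its underside (its top is 6 mm above).
- coaster_red: red round flat coaster, 90 mm across and 6 mm thick, fixed to the table. Origin: centre of its underside (its top is 6 mm above).
- cork_mat: square brown cork mat with a narrow dark brown edge, 95 x 95 mm and 6 mm thick, fixed to the table, empty at the start: the parking spot. Origin: centre of its underside (its top is 6 mm above).
- canister: bystander: closed grey plastic canister with a green twist cap, 68 mm across, 85 mm tall, loose on the table. Origin: centre of the underside.
- night_light: bystander: white plastic night light, 50 x 75 mm and 30 mm tall, with an amber dome (up to 52 mm) and a small toggle (up to 47 mm), loose on the table. Origin: centre of the underside; y along the 75 mm side.

How it is judged:
On the way:
1. one of the coloured cups is parked, standing released on the cork mat (((horizontal distance between cup_blue and cork_mat below 0.025 m and z of cup_blue in the frame of cork_mat between 0.003 and 0.009 m and angle between cup_blue's own z axis and vertical below 0.1 rad and contact force between the fingers and cup_blue below 0.1 N and linear speed of cup_blue below 0.03 m/s) or (horizontal distance between cup_yellow and cork_mat below 0.025 m and z of cup_yellow in the frame of cork_mat between 0.003 and 0.009 m and angle between cup_yellow's own z axis and vertical below 0.1 rad and contact force between the fingers and cup_yellow below 0.1 N and linear speed of cup_yellow below 0.03 m/s) or (horizontal distance between cup_red and cork_mat below 0.025 m and z of cup_red in the frame of cork_mat between 0.003 and 0.009 m and angle between cup_red's own z axis and vertical below 0.1 rad and contact force between the fingers and cup_red below 0.1 N and linear speed of cup_red below 0.03 m/s))), for 0.2 s.
At the end, for the whole second after the job is handed in: The blue, yellow and red cups each stand upright and at rest on the coaster of their own colour, within 15 mm of its centre; the white treat cup stands upright and at rest inside the yellow cup, its foot on the cup's inner floor (3 to 9 mm above the cup's foot) and within 8 mm of its axis (horizontal distance between cup_blue and coaster_blue below 0.015 m and z of cup_blue in the frame of coaster_blue between 0.003 and 0.009 m and angle between each of cup_blue, cup_yellow, cup_red, treat_cup's own z axis and vertical below 0.1 rad and linear speed of each of cup_blue, cup_yellow, cup_red, treat_cup below 0.02 m/s and angular speed of each of cup_blue, cup_yellow, cup_red, treat_cup below 0.2 rad/s and horizontal distance between cup_yellow and coaster_yellow below 0.015 m and z of cup_yellow in the frame of coaster_yellow between 0.003 and 0.009 m and horizontal distance between cup_red and coaster_red below 0.015 m and z of cup_red in the frame of coaster_red between 0.003 and 0.009 m and horizontal distance between treat_cup and cup_yellow below 0.008 m and z of treat_cup in the frame of cup_yellow between 0.003 and 0.009 m); the robot touches nothing.
It fails at once if a coloured cup stands on the bare table (height (world z) of any of cup_blue, cup_yellow, cup_red below 0.003 m).
It fails at once if a cup is tipped over (angle between any of cup_blue, cup_yellow, cup_red, treat_cup's own z axis and vertical above 0.7 rad).
It fails at once if the canister or the night light is pushed out of its place (more than 20 mm) (distance of any of canister, night_light from where it was at the start of the episode above 0.02 m).
It also fails if it takes over 120 s, if anything falls off the work surface, if the arm or the gripper's body presses on something with over 40 N, if the wrist force passes 120 N, or if a joint passes its speed limit or range.

### The arm

A 7-joint arm with a two-finger parallel gripper is mounted at the origin on the work surface. World frame = base frame: x ahead of the robot, y to its left, z up, the work surface at z = 0. Lengths are in m, angles in rad, forces in N, time in s.
With the tool pointing down it reaches from about 0.425 to 0.925 m from the base axis. Payload 6.8 kg.
Tool frame: the origin (TCP) lies at the very end of the fingers, on their centre line; the grasp point (between the pads) lies 19 mm behind it; z points along the fingers, y is the line along which they close (so a half turn about z gives the same grasp; the last joint's range is limited). The gripper opens to 85 mm and grips with 20 to 120 N. Pads are 22 mm wide; open, the fingers measure 114 mm over their backs; the gripper's body (76 mm by 85 mm) begins 54 mm behind the grasp point. The pads swing forward as they close: fully open they stand 13 mm farther back than shut.
Start: joints at [-1.391, 0.477, 0.022, 1.555, -0.011, 1.109, -0.083], TCP at [0.192, 0.647, 0.231] pointing down, gripper open.
Joint ranges: [-2.96, 2.96], [-0.34, 2.1], [-1.41, 1.46], [0.24, 2.44], [-1.37, 4.51], [0.17, 1.92], [-2.96, 2.96]. Speed limits (rad/s): [2.39, 2.39, 3.14, 3.14, 3.14, 3.14, 3.14].

### API

Orientations are given as a rotation vector (axis times angle).
In Python, from bench import monitor, optics, r gives the robot as it stands.
- The arm moves only by the shell command python3 -m crank 'ROWS' [OPENING] [FORCE]. ROWS is JSON, a list of rows, each a list of 2 entries, a list of its own where there are three numbers: the shift along the tool's x, y, z in cm, then the turn, a rotation vector about the tool's x, y, z in rad. A call has 1 to 5 rows; each row shifts and turns the commanded pose from where the row before left it, along the tool's axes as they then stand; what a row does not reach is not made up. A row lasts 1/10 s, in which the tool goes at most 50 mm and 8.59 degrees, less where a joint would pass 70% of its speed; a pose out of reach is approached as far as the arm can. A call is refused whole if a number of a shift passes 5 or a number of a turn 0.15, either way. A call with a gripper value outside its range is refused whole. OPENING is the finger opening in cm, from 0 to 8.54, set as the call begins (- or left out, the last holds). The fingers move at their own pace and stop on an object; FORCE is the grip in N (left out, the last holds). Time passes only in rows, so rows that do not move let the fingers close. It gives the time, the measured TCP pose, the force, the opening and the grip force at its end, in the units of the state.
- monitor.get_obs(): the state, without advancing time (a new reading comes with each control period).
- optics.grab_frame(name): name is "scene" or "top" or "wrist"; returns (picture, depth): 420x560x3 uint8, red, green, blue; 420x560 float32, m along the optical axis (not along the pixel's ray), 0 where there is no reading.
- optics.camera_model(name): a dict with "vertical_fov" (degrees; the focal length in pixels is half the picture's height over the tangent of half this angle, whatever the lens; pixels are square), "cx", "cy" (the principal point, pixels), "R" (3x3) and "t" (3): a world point X has camera coordinates R X + t; the wrist camera has in their place "hand_eye" (4x4, takes a point from camera to tool coordinates, whose origin is the TCP and whose axes are the flange's). Camera axes: x right, y down, z forward; pixel columns grow to the right and rows downward; lengths in m; the calibration is good to about 2 mm. A picture is of the moment at which its call begins: read the wrist's pose just before it. camera_model takes no time and is no camera call.
- r.hand_in(): hands the job in; it is judged then, once.
The state is a dict: "clock": time; "joints": joint angles; "qvel": joint speeds; "tau": joint torques, N m; "tcp_pos": TCP position; "orientation": TCP orientation; "contact_force": force on the tool from outside, world axes, zero at the start; "moment": the same for the moment, N m; "grip_width": finger opening in m; "gripper_force": force on a finger pad.
Only numpy, scipy, OpenCV 4.12 (cv2) and the standard library are available. Lean on these libraries where they do the work, as an engineer would, in place of code of your own. Each camera call takes 0.05 s, during which the arm holds its last target. There are 200 camera calls.

## Working session

There is one attempt and no reset: what is moved stays moved. The work goes in short steps, Python scripts to look and compute and a shell command to move; the robot and the scene stay as the last step left them, time stands still between calls to the robot, and variables do not carry over. Pictures are saved under pics/ and viewed, at most 14 in all, crops included, and the job is handed in when it is done.

```bash
mkdir -p pics; ls; python3 - <<'E'
from bench import monitor, optics, r
import cv2,numpy as np
print(monitor.get_obs())
for n in("top","scene"):
    p,d=optics.grab_frame(n); np.savez(f'/tmp/{n}.npz',p=p,d=d)
    cv2.imwrite(f'pics/{n}0.png',p[:,:,::-1]); print(n,optics.camera_model(n))
print(optics.camera_model("wrist"))
E
```

```text
pics
{'clock': 0.0, 'joints': array([-1.39110701,  0.47780865,  0.02233107,  1.55645811, -0.01151412,
        1.10928352, -0.08310771]), 'qvel': array([ 0.00096451,  0.00101525,  0.00036564, -0.0026864 , -0.00159113,
       -0.00044675,  0.00021635]), 'tau': array([-3.84055802e-04, -5.96436954e+01,  1.60756007e+00, -2.81199986e+01,
        1.24858349e-02,  9.02235130e-03, -1.86666426e-05]), 'tcp_pos': array([0.19142452, 0.64667031, 0.230317  ]), 'orientation': array([-4.50455599e-01, -3.10898474e+00,  2.86523113e-03]), 'contact_force': array([ 0.21035857, -0.48123086, -0.04933364]), 'moment': array([-0.01803687,  0.04230178, -0.0112605 ]), 'gripper_force': 0.0, 'grip_width': 0.08554032261724673}
top {'vertical_fov': 49.4210451883588, 'cx': 287.14425773530127, 'cy': 213.2120699887389, 'R': array([[ 2.95362618e-02, -9.99563312e-01,  8.91480181e-04],
       [-9.93569467e-01, -2.94566526e-02, -1.09325290e-01],
       [ 1.09303809e-01,  2.34331292e-03, -9.94005627e-01]]), 't': array([-0.02510799,  0.55402869,  0.85238411])}
scene {'vertical_fov': 51.30390521854085, 'cx': 280.42914035832547, 'cy': 202.99290476925714, 'R': array([[ 0.68409972,  0.72928151, -0.01249244],
       [ 0.48366028, -0.46638281, -0.74064823],
       [-0.54596732,  0.50063515, -0.67177685]]), 't': array([-0.3872205 , -0.21084512,  1.20216041])}
{'vertical_fov': 67.81299492266879, 'cx': 277.34485343636874, 'cy': 207.77116266175548, 'hand_eye': array([[ 9.96900175e-05, -9.64947455e-01, -2.62443135e-01,
         6.57595961e-02],
       [ 9.99999486e-01, -1.68637313e-04,  9.99897032e-04,
        -4.12848949e-04],
       [-1.00910580e-03, -2.62443100e-01,  9.64946942e-01,
        -1.43724065e-01],
       [ 0.00000000e+00,  0.00000000e+00,  0.00000000e+00,
         1.00000000e+00]])}
```

View pics/top0.png

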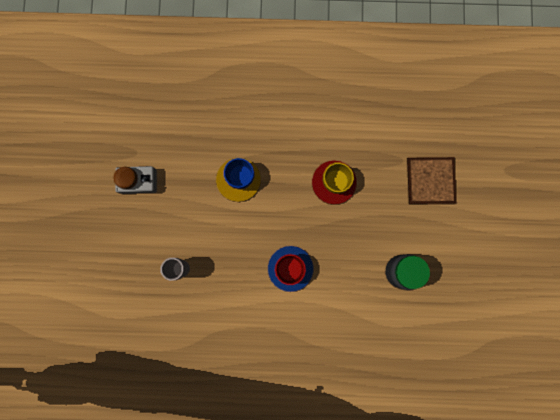

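View pics/scene0.png

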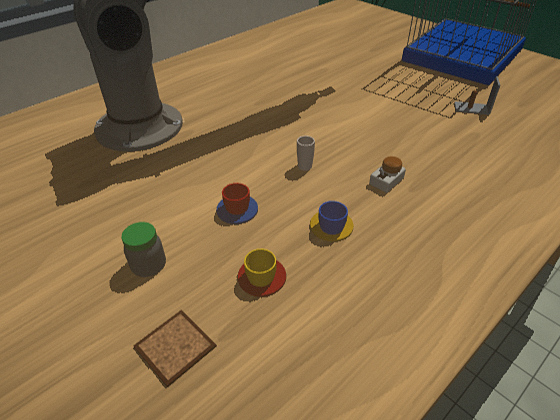

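The top view shows the treat cup at (173,269), the red cup on the blue coaster at (290,269), the blue cup on the yellow coaster at (238,178) and the yellow cup on the red coaster at (335,180). The mat is at (432,180), the canister at (410,272) and the night light at (136,180). The scene view agrees.

```bash
cat > h.py <<'E'
from bench import monitor, optics, r
import cv2,numpy as np
from scipy.spatial.transform import Rotation as Ro
def cam(n):
    m=optics.camera_model(n); f=210/np.tan(np.radians(m['vertical_fov'])/2)
    if n!='wrist': return f,m['cx'],m['cy'],m['R'],m['t']
    o=monitor.get_obs(); T=np.eye(4); T[:3,:3]=Ro.from_rotvec(o['orientation']).as_matrix(); T[:3,3]=o['tcp_pos']
    W=np.linalg.inv(T@m['hand_eye']); return f,m['cx'],m['cy'],W[:3,:3],W[:3,3]
def grab(n):
    c=cam(n); p,d=optics.grab_frame(n); return p,d,c
def plane(uv,z,c):
    f,cx,cy,R,t=c; uv=np.asarray(uv,float); d=np.c_[(uv[:,0]-cx)/f,(uv[:,1]-cy)/f,np.ones(len(uv))]@R
    o=-R.T@t; return (o+d*((z-o[2])/d[:,2])[:,None])[:,:2]
def world(d,c):
    f,cx,cy,R,t=c; v,u=np.indices(d.shape); P=np.dstack([(u-cx)/f*d,(v-cy)/f*d,d]); return (P-t)@R
HUE=dict(red=((170,180),(0,9)),yellow=((20,33),),blue=((105,130),))
def mask(p,col,s=150,v=40):
    h=cv2.cvtColor(p,cv2.COLOR_RGB2HSV); m=np.zeros(h.shape[:2],bool)
    for a,b in HUE[col]: m|=(h[...,0]>=a)&(h[...,0]<=b)
    return m&(h[...,1]>s)&(h[...,2]>v)
def circ(xy): # enclosing circle, mm-accurate
    (x,y),R=cv2.minEnclosingCircle((np.asarray(xy)*1000).astype(np.float32)); return np.round([x,y,R],1)
E
python3 - <<'E'
from h import *
for n in('top','scene'):
    z=np.load(f'/tmp/{n}.npz'); p,d=z['p'],z['d']; c=cam(n); W=world(d,c); Z=W[...,2]; A=(d>0)&(abs(W[...,1])<.6)&(W[...,0]>.25)
    if n=='scene': A[:120]=False
    for col in HUE:
        m=mask(p,col)&A
        for nm,lo,hi,pl in(('cup rim',.044,.058,.051),('coaster',.002,.011,.006)):
            k=(m&(Z>lo)&(Z<hi)).astype(np.uint8)
            nn,lab,st,_=cv2.connectedComponentsWithStats(k,connectivity=8)
            k=np.isin(lab,[i for i in range(1,nn) if st[i,4]>25])
            v,u=np.nonzero(k)
            if len(u)>5: print(n,col,nm,len(u),circ(plane(np.c_[u,v],pl,c)),'z',np.median(Z[k]).round(4))
    k=((Z>.066)&(Z<.080)&A).astype(np.uint8)
    nn,lab,st,ce=cv2.connectedComponentsWithStats(k)
    for i in range(1,nn):
        if st[i,4]>25:
            v,u=np.nonzero(lab==i); print(n,'z~75',ce[i].round(),circ(plane(np.c_[u,v],.075,c)),np.median(Z[lab==i]))
    k=((Z>.081)&(Z<.09)&A); v,u=np.nonzero(k); print(n,'can',circ(plane(np.c_[u,v],.085,c)))
    if n=='top':
        h=cv2.cvtColor(p,cv2.COLOR_RGB2HSV); print('table z',np.median(Z[300:330,100:300]))
        box=np.zeros(Z.shape,bool); box[150:212,400:462]=True
        k=box&(h[...,2]<70); v,u=np.nonzero(k); print('mat',cv2.minAreaRect((plane(np.c_[u,v],.006,c)*1000).astype(np.float32)))
        box[:]=0; box[155:205,105:165]=True; k=box&(Z>.02)&(Z<.034); v,u=np.nonzero(k); print('light',cv2.minAreaRect((plane(np.c_[u,v],.03,c)*1000).astype(np.float32)))
E
```

```text
top red cup rim 146 [447.3 -17.4  28.6] z 0.0508
top red coaster 801 [546.9 -61.1 129.6] z 0.0064
top yellow cup rim 164 [ 623.9 -103.9   29.1] z 0.0505
top yellow coaster 900 [625.7   4.7 131.4] z 0.0065
top blue cup rim 138 [627.1  86.4  28.7] z 0.0506
top blue coaster 715 [530.4  27.5 137.2] z 0.0067
top z~75 [398. 271.] [ 449.9 -224.4   26.3] 0.0764848627722358
top z~75 [172. 269.] [441.9 195.8  21.7] 0.07434842487671461
top can [ 449.  -237.2   29.7]
table z 0.000264017469211048
mat ((632.8095703125, -295.4865417480469), (93.57650756835938, 95.16771697998047), 1.956679105758667)
light ((611.99169921875, 289.09234619140625), (50.57907485961914, 76.044921875), 4.62190580368042)
scene red cup rim 155 [450.4 -19.6  32.4] z 0.05
scene red coaster 404 [ 622.9 -101.3   44.9] z 0.0066
scene yellow cup rim 269 [ 625.  -105.4   31.5] z 0.0501
scene yellow coaster 459 [623.5  89.9  45.5] z 0.0063
scene z~75 [305. 141.] [445.2 194.3  27.1] 0.07226928060326197
scene z~75 [142. 246.] [ 455.4 -238.9   29.2] 0.07373391330557168
scene can [ 450.2 -237.3   32.1]
```

```bash
cat >> h.py <<'E'
def go(x,y,z):
    "shift in tool axes (cm) and turn left to pose x,y,z (mm), tool x=-X, y=+Y, z=-Z"
    o=monitor.get_obs(); R=Ro.from_rotvec(o['orientation']).as_matrix()
    print('shift cm',(R.T@(np.array([x,y,z])/1000-o['tcp_pos'])*100).round(2),'turn',Ro.from_matrix(R.T@np.diag([-1,1,-1.])).as_rotvec().round(3),
      'tcp',(o['tcp_pos']*1000).round(1),'t',o['clock'],'w',round(o['grip_width']*1000,1),'j',o['joints'].round(2))
E
python3 - <<'E'
from h import *
z=np.load('/tmp/top.npz'); p=z['p']; c=cam('top')
for col in HUE:
    nn,lab,st,ce=cv2.connectedComponentsWithStats(mask(p,col,130,30).astype(np.uint8))
    for i in range(1,nn):
        if st[i,4]>300 and st[i,1]>100 and st[i,2]<70: v,u=np.nonzero(lab==i); print(col,ce[i].round(),st[i,2:],circ(plane(np.c_[u,v],.006,c)))
go(627,86.5,150)
E
```

```text
red [330. 187.] [ 45  44 749] [ 623.7 -100.4   45.3]
red [290. 269.] [ 31  31 705] [447.  -17.5  30.2]
yellow [237. 186.] [ 45  42 738] [622.9  91.6  45. ]
yellow [338. 178.] [ 31  30 736] [ 632.3 -108.5   31.5]
blue [239. 173.] [ 30  30 636] [636.1  91.   30.4]
blue [291. 268.] [ 45  45 762] [448.6 -17.8  44. ]
shift cm [-57.66 -41.35   8.12] turn [-0.002 -0.    -0.288] tcp [191.5 646.7 230.4] t 0.1 w 85.6 j [-1.39  0.48  0.02  1.56 -0.01  1.11 -0.08]
```

```bash
python3 -m crank '[[[0,0,0],[0,0,-0.144]],[[0,0,0],[0,0,-0.144]],[[-2,-2.5,0],[0,0,0]],[[-2.9,-3.7,0],[0,0,0]],[[-2.9,-3.7,0],[0,0,0]]]' 8.5 40
python3 -m crank '[[[-2.9,-3.7,0],[0,0,0]],[[-2.9,-3.7,0],[0,0,0]],[[-2.9,-3.7,0],[0,0,0]],[[-2.9,-3.7,0],[0,0,0]],[[-2.9,-3.7,0],[0,0,0]]]'
python3 -m crank '[[[-2.9,-3.7,0],[0,0,0]],[[-2.9,-3.7,0],[0,0,0]],[[-2.9,-3.7,0],[0,0,0]],[[-2.9,-3.7,0],[0,0,0]],[[0,0,0],[0,0,0]]]'
python3 -c "
from h import *
go(627,86.5,150)"
```

```text
clock: 0.6
tcp_pos: [0.2698, 0.547, 0.2306]
orientation: [0.003, -3.141, 0.001]
contact_force: [1.2, 0.1, 1.5]
grip_width: 0.0846
gripper_force: 0.0
clock: 1.1
tcp_pos: [0.4154, 0.3614, 0.2311]
orientation: [0.0, -3.141, 0.0]
contact_force: [0.6, 0.2, 1.3]
grip_width: 0.0848
gripper_force: 0.0
clock: 1.6
tcp_pos: [0.5346, 0.2075, 0.2312]
orientation: [0.017, 3.14, -0.006]
contact_force: [-0.2, 0.3, -0.2]
grip_width: 0.0849
gripper_force: 0.0
shift cm [ -9.36 -11.97   8.18] turn [-0.004  0.002 -0.011] tcp [534.6 207.5 231.2] t 1.6 w 84.9 j [-0.62  0.31  0.17  1.81 -0.06  1.02  1.13]
```

Moves track well. I'll go above the blue cup and look with the wrist camera.

```bash
python3 -m crank '[[[-2.35,-3,1.5],[0,0,-0.01]],[[-2.35,-3,1.5],[0,0,0]],[[-2.35,-3,1.5],[0,0,0]],[[-2.35,-3,1.5],[0,0,0]],[[0,0,0],[0,0,0]]]'
python3 - <<'E'
from h import *
p,d,c=grab('wrist'); cv2.imwrite('pics/w1.png',p[:,:,::-1]); W=world(d,c); Z=W[...,2]
for col,lo,hi,pl in(('blue',.045,.056,.051),('yellow',.002,.010,.006)):
    k=mask(p,col,120,30)&(d>0)&(Z>lo)&(Z<hi); v,u=np.nonzero(k); print(col,len(u),circ(plane(np.c_[u,v],pl,c)),Z[k].mean())
go(627,86.5,22)
E
```

```text
clock: 2.1
tcp_pos: [0.6265, 0.0896, 0.1688]
orientation: [0.004, -3.139, 0.007]
contact_force: [-0.9, -0.6, 0.3]
grip_width: 0.0851
gripper_force: 0.0
blue 819 [627.5  87.5  29.1] 0.050971116883095156
yellow 2939 [571.1   5.9 193.9] 0.007037660958603802
shift cm [-0.17 -0.61 14.76] turn [-0.002 -0.002  0.005] tcp [625.6  92.9 169.6] t 2.15 w 84.9 j [-0.4   0.47  0.2   1.73 -0.11  0.95  1.42]
```

View pics/w1.png

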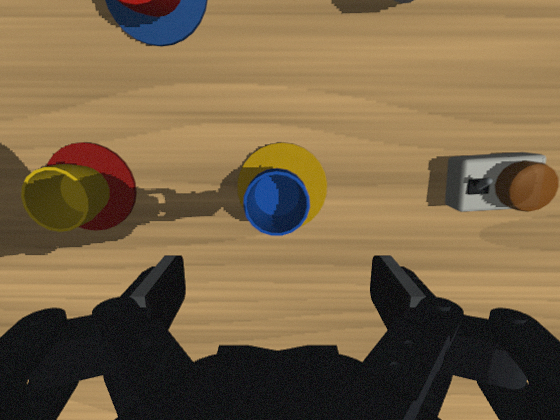

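The wrist view shows the blue cup's rim at (277,202) on the yellow coaster, between the open fingers. Its measured position, (627.5, 87.5), agrees with the top view, so I descend.

```bash
python3 -m crank '[[[-0.15,-0.55,2],[0,0,0]],[[0,0,3],[0,0,0]],[[0,0,3],[0,0,0]],[[0,0,1.5],[0,0,0]],[[0,0,0],[0,0,0]]]'
python3 -c "
from h import *
go(627,87,22)"
```

```text
clock: 2.65
tcp_pos: [0.6251, 0.0918, 0.0743]
orientation: [0.018, -3.137, 0.0]
contact_force: [-0.1, 0.9, 0.7]
grip_width: 0.0851
gripper_force: 0.0
shift cm [-0.21 -0.48  5.23] turn [-0.    -0.004  0.012] tcp [625.1  91.8  74.3] t 2.65 w 85.1 j [-0.37  0.59  0.17  1.79 -0.14  0.78  1.46]
```

```bash
python3 -m crank '[[[-0.2,-0.45,0],[0,0,0.01]],[[0,0,0],[0,0,0]],[[0,0,0],[0,0,0]]]'
python3 -c "
from h import *
go(627,87,22)"
```

```text
clock: 2.95
tcp_pos: [0.6303, 0.086, 0.0779]
orientation: [0.001, 3.139, 0.001]
contact_force: [-0.1, -0.1, 0.7]
grip_width: 0.0853
gripper_force: 0.0
shift cm [0.34 0.1  5.58] turn [ 0.001  0.003 -0.   ] tcp [630.3  86.   77.9] t 2.95 w 85.3 j [-0.36  0.59  0.18  1.78 -0.14  0.78  1.46]
```

```bash
python3 -m crank '[[[0.2,0.05,2],[0,0,0]],[[0,0,2],[0,0,0]],[[0,0,1.6],[0,0,0]],[[0,0,0],[0,0,0]],[[0,0,0],[0,0,0]]]'
python3 -c "
from h import *
for i in range(3): go(627,87,22); optics.grab_frame('top')"
```

```text
clock: 3.45
tcp_pos: [0.6274, 0.0866, 0.0206]
orientation: [-0.0, 3.141, -0.0]
contact_force: [0.5, 0.7, -0.8]
grip_width: 0.0852
gripper_force: 0.0
shift cm [ 0.04  0.04 -0.14] turn [-0.  0.  0.] tcp [627.4  86.6  20.6] t 3.45 w 85.2 j [-0.35  0.67  0.16  1.81 -0.16  0.68  1.47]
shift cm [ 0.09  0.04 -0.09] turn [0.    0.001 0.   ] tcp [627.9  86.6  21.1] t 3.5 w 85.1 j [-0.35  0.67  0.16  1.81 -0.16  0.68  1.47]
shift cm [ 0.11  0.03 -0.07] turn [0.    0.002 0.   ] tcp [628.1  86.7  21.3] t 3.55 w 84.8 j [-0.35  0.67  0.16  1.81 -0.16  0.68  1.47]
```

```bash
python3 -m crank '[[[0,0,0],[0,0,0]],[[0,0,0],[0,0,0]],[[0,0,0],[0,0,0]],[[0,0,0],[0,0,0]],[[0,0,0],[0,0,0]]]' 4.5 35
python3 -m crank '[[[0,0,0],[0,0,0]],[[0,0,0],[0,0,0]],[[0,0,-0.5],[0,0,0]],[[0,0,-1.5],[0,0,0]],[[0,0,0],[0,0,0]]]'
python3 -c "
from h import *
go(633,-295.5,150)"
```

```text
clock: 4.1
tcp_pos: [0.6277, 0.0866, 0.021]
orientation: [-0.0, 3.141, 0.0]
contact_force: [-1.4, -1.6, 5.5]
grip_width: 0.0559
gripper_force: 38.2
clock: 4.6
tcp_pos: [0.6286, 0.0867, 0.0425]
orientation: [0.0, 3.138, 0.001]
contact_force: [-0.4, -0.0, -0.6]
grip_width: 0.0555
gripper_force: 37.6
shift cm [ -0.47 -38.21 -10.77] turn [ 0.001  0.003 -0.   ] tcp [628.6  86.7  42.5] t 4.6 w 55.5 j [-0.36  0.64  0.17  1.8  -0.15  0.71  1.46]
```

```bash
python3 -m crank '[[[0,0,-2],[0,0,0]],[[0,0,-3],[0,0,0]],[[0,0,-3],[0,0,0]],[[0,0,-2.5],[0,0,0]],[[0,-1.5,0],[0,0,0]]]'
python3 -m crank '[[[0,-3,0],[0,0,0]],[[0,-3.5,0],[0,0,0]],[[0,-3.5,0],[0,0,0]],[[0,-3.5,0],[0,0,0]],[[0,-3.5,0],[0,0,0]]]'
python3 -m crank '[[[-0.4,-3.5,0],[0,0,0]],[[0,-3.5,0],[0,0,0]],[[0,-3.5,0],[0,0,0]],[[0,-3.5,0],[0,0,0]],[[0,-2.5,0],[0,0,0]]]'
python3 -m crank '[[[0,-1.5,0],[0,0,0]],[[0,-1,0],[0,0,0]],[[0,0,0],[0,0,0]],[[0,0,0],[0,0,0]],[[0,0,0],[0,0,0]]]'
python3 - <<'E'
from h import *
p,d,c=grab('wrist'); cv2.imwrite('pics/w2.png',p[:,:,::-1]); Z=world(d,c)[...,2]
k=mask(p,'blue',120,30)&(d>0)&(d<.3); v,u=np.nonzero(k); print('blue z range',np.percentile(Z[k],[1,50,99]),len(u))
go(633,-295.5,22)
E
```

```text
clock: 5.1
tcp_pos: [0.6297, 0.0745, 0.1495]
orientation: [-0.006, 3.134, 0.005]
contact_force: [0.8, 0.8, -0.6]
grip_width: 0.0558
gripper_force: 37.6
clock: 5.6
tcp_pos: [0.6263, -0.1005, 0.1445]
orientation: [-0.001, -3.14, 0.0]
contact_force: [1.6, 0.1, -0.3]
grip_width: 0.056
gripper_force: 37.6
clock: 6.1
tcp_pos: [0.6296, -0.2673, 0.1445]
orientation: [-0.004, -3.14, 0.002]
contact_force: [-0.1, -0.2, -0.4]
grip_width: 0.0558
gripper_force: 37.6
clock: 6.6
tcp_pos: [0.6318, -0.2863, 0.1452]
orientation: [-0.004, 3.142, 0.002]
contact_force: [-0.7, 0.8, -0.4]
grip_width: 0.0558
gripper_force: 37.6
blue z range [0.13521936 0.15703849 0.17725472] 15344
shift cm [-0.12 -0.91 12.32] turn [0.001 0.    0.003] tcp [ 631.8 -286.5  145.2] t 6.65 w 55.7 j [ 0.17  0.6   0.24  1.59 -0.17  0.97  2.04]
```

View pics/w2.png

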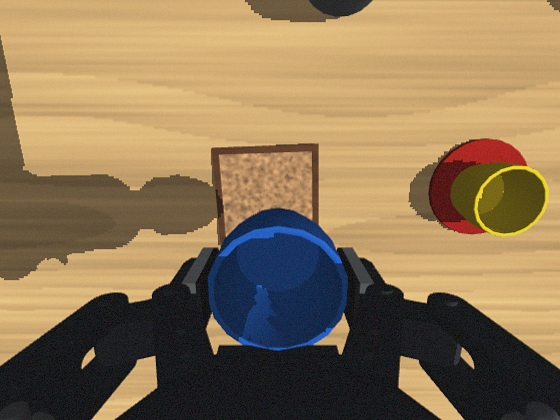

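The wrist view shows the blue cup upright between the pads, rim centred at (278,288), with the mat's visible part at (265,185). I lower it and release.

```bash
python3 -m crank '[[[-0.1,-0.9,0],[0,0,0]],[[0,0,2.5],[0,0,0]],[[0,0,3],[0,0,0]],[[0,0,3],[0,0,0]],[[0,0,1.5],[0,0,0]]]'
python3 -m crank '[[[0,0,1],[0,0,0]],[[0,0,0],[0,0,0]],[[0,0,0],[0,0,0]],[[0,0,0],[0,0,0]]]'
python3 -c "
from h import *
go(633,-295.5,22)"
```

```text
clock: 7.15
tcp_pos: [0.6309, -0.2969, 0.0425]
orientation: [0.001, -3.138, -0.002]
contact_force: [-1.0, 0.2, -1.4]
grip_width: 0.0559
gripper_force: 37.6
clock: 7.55
tcp_pos: [0.6333, -0.298, 0.0369]
orientation: [-0.0, 3.139, -0.002]
contact_force: [0.1, -0.2, -0.6]
grip_width: 0.0557
gripper_force: 37.6
shift cm [0.04 0.25 1.49] turn [-0.001  0.002  0.   ] tcp [ 633.3 -298.    36.9] t 7.55 w 55.7 j [ 0.21  0.73  0.21  1.63 -0.2   0.79  2.08]
```

```bash
python3 -m crank '[[[0,0.2,1.1],[0,0,0]],[[0,0,0.4],[0,0,0]],[[0,0,0],[0,0,0]],[[0,0,0],[0,0,0]]]'
python3 -c "
from h import *
go(633,-295.5,21)"
```

```text
clock: 7.95
tcp_pos: [0.6325, -0.2948, 0.0209]
orientation: [-0.001, 3.141, 0.001]
contact_force: [-2.3, 2.2, 6.9]
grip_width: 0.056
gripper_force: 38.7
shift cm [-0.05 -0.07 -0.01] turn [0.001 0.    0.001] tcp [ 632.5 -294.8   20.9] t 7.95 w 56.0 j [ 0.21  0.75  0.21  1.64 -0.2   0.77  2.08]
```

Contact is 7 N, so the cup is standing. I release and go to the yellow cup at (624,-104).

```bash
python3 -m crank '[[[0,0,0],[0,0,0]],[[0,0,0],[0,0,0]],[[0,0,0],[0,0,0]],[[0,0,0],[0,0,0]],[[0,0,0],[0,0,0]]]' 8.5
python3 -m crank '[[[0,0,-2],[0,0,0]],[[0,0,-3],[0,0,0]],[[0,0,-4],[0,0,0]],[[0,0,-4],[0,0,0]],[[0,1.5,0],[0,0,0]]]'
python3 -m crank '[[[0,4,0],[0,0,0]],[[0,4,0],[0,0,0]],[[0,4,0],[0,0,0]],[[0.8,3,0],[0,0,0]],[[0,2.5,0],[0,0,0]]]'
python3 -m crank '[[[0,0,0],[0,0,0]],[[0,0,0],[0,0,0]]]'
cat >> h.py <<'E'
def rims():
    p,d,c=grab('top'); Z=world(d,c)[...,2]
    for col in HUE:
        k=mask(p,col)&(d>0)&(Z>.044)&(Z<.058); k[:120]=0; v,u=np.nonzero(k)
        if len(u)>20: print(col,len(u),circ(plane(np.c_[u,v],.051,c)),'z',np.median(Z[k]).round(4))
    return p
E
python3 - <<'E'
from h import *
p=rims(); cv2.imwrite('pics/t2.png',p[:,:,::-1])
p,d,c=grab('wrist'); Z=world(d,c)[...,2]
k=mask(p,'yellow',130,40)&(d>0)&(Z>.045)&(Z<.056); v,u=np.nonzero(k); print('wrist yellow',len(u),circ(plane(np.c_[u,v],.051,c)))
go(624,-104,21)
E
```

```text
clock: 8.45
tcp_pos: [0.6322, -0.2954, 0.0201]
orientation: [0.0, -3.141, -0.0]
contact_force: [-0.1, -0.5, 0.3]
grip_width: 0.0852
gripper_force: 0.0
clock: 8.95
tcp_pos: [0.635, -0.2851, 0.1572]
orientation: [0.006, 3.131, -0.009]
contact_force: [0.5, -0.3, 0.7]
grip_width: 0.0847
gripper_force: 0.0
clock: 9.45
tcp_pos: [0.6232, -0.1027, 0.1498]
orientation: [0.003, -3.14, -0.001]
contact_force: [0.5, -0.4, 0.3]
grip_width: 0.0852
gripper_force: 0.0
clock: 9.65
tcp_pos: [0.6242, -0.105, 0.1501]
orientation: [0.002, -3.141, 0.0]
contact_force: [-0.1, -0.7, -1.3]
grip_width: 0.0851
gripper_force: 0.0
red 148 [447.3 -17.4  28.6] z 0.0511
yellow 43 [624.  -85.5  19.6] z 0.0505
blue 55 [ 633.5 -306.5   24.3] z 0.0499
wrist yellow 1009 [ 624.5 -103.6   29.4]
shift cm [1.000e-02 3.200e-01 1.292e+01] turn [-0.001 -0.    -0.002] tcp [ 624.1 -107.   150.2] t 9.75 w 84.9 j [-0.1   0.5   0.23  1.75 -0.14  0.91  1.76]
```

View pics/t2.png

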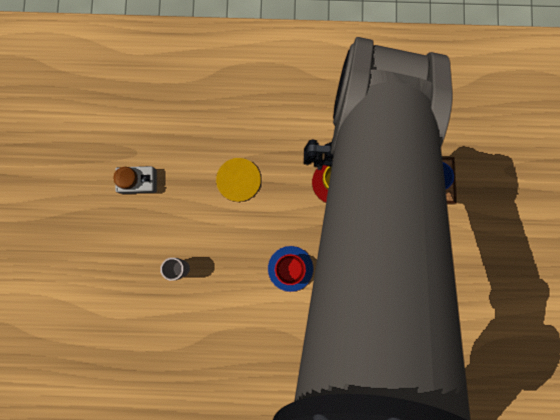

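The top view shows the arm covering the mat and red coaster. The blue cup is partly visible at (448,178) with its rim at the right height, and the yellow coaster is now free at (238,180).

```bash
python3 -m crank '[[[0,0.25,2],[0,0,0]],[[0,0,3],[0,0,0]],[[0,0,3],[0,0,0]],[[0,0,2],[0,0,0]],[[0,0,0],[0,0,0]]]'
python3 -m crank '[[[0,0,0],[0,0,0]],[[0,0,0],[0,0,0]]]'
python3 -c "
from h import *
go(624.3,-103.8,21)"
```

```text
clock: 10.25
tcp_pos: [0.6217, -0.1044, 0.0472]
orientation: [-0.003, -3.136, 0.001]
contact_force: [-0.2, 0.2, 0.1]
grip_width: 0.0851
gripper_force: 0.0
clock: 10.45
tcp_pos: [0.6253, -0.1039, 0.0517]
orientation: [0.001, 3.139, -0.001]
contact_force: [-0.3, 0.5, 0.3]
grip_width: 0.0851
gripper_force: 0.0
shift cm [0.11 0.01 3.07] turn [-0.     0.002 -0.001] tcp [ 625.3 -103.9   51.7] t 10.45 w 85.1 j [-0.08  0.62  0.2   1.8  -0.17  0.73  1.78]
```

```bash
python3 -m crank '[[[0.1,0,1.5],[0,0,0]],[[0,0,1.5],[0,0,0]],[[0,0,0],[0,0,0]],[[0,0,0],[0,0,0]],[[0,0,0],[0,0,0]]]'
python3 -m crank '[[[0,0,0],[0,0,0]],[[0,0,0],[0,0,0]],[[0,0,0],[0,0,0]],[[0,0,0],[0,0,0]],[[0,0,0],[0,0,0]]]' 4.5 35
python3 -m crank '[[[0,0,0],[0,0,0]],[[0,0,0],[0,0,0]],[[0,0,-1],[0,0,0]],[[0,0,-2],[0,0,0]],[[0,0,-3],[0,0,0]]]'
python3 -m crank '[[[0,0,-3],[0,0,0]],[[0,0,-2],[0,0,0]],[[0,2,0],[0,0,0]],[[0,3.5,0],[0,0,0]],[[0,3.5,0],[0,0,0]]]'
python3 -m crank '[[[0,3.5,0],[0,0,0]],[[0,3.5,0],[0,0,0]],[[0,2,0],[0,0,0]],[[0,1.5,0],[0,0,0]],[[0,0,0],[0,0,0]]]'
python3 -c "
from h import *
go(623,91,22)"
```

```text
clock: 10.95
tcp_pos: [0.6234, -0.103, 0.0204]
orientation: [-0.0, 3.141, -0.0]
contact_force: [1.6, -0.0, 0.3]
grip_width: 0.0851
gripper_force: 0.0
clock: 11.45
tcp_pos: [0.6236, -0.1029, 0.0211]
orientation: [-0.0, 3.141, 0.0]
contact_force: [-1.4, 0.5, 6.3]
grip_width: 0.058
gripper_force: 37.3
clock: 11.95
tcp_pos: [0.6218, -0.1027, 0.0798]
orientation: [0.0, -3.138, -0.0]
contact_force: [0.9, -0.2, -1.0]
grip_width: 0.058
gripper_force: 37.6
clock: 12.45
tcp_pos: [0.6232, -0.0127, 0.1311]
orientation: [0.003, 3.141, -0.0]
contact_force: [1.1, -0.2, -1.5]
grip_width: 0.0576
gripper_force: 37.6
clock: 12.95
tcp_pos: [0.623, 0.0948, 0.1305]
orientation: [-0.006, 3.141, 0.002]
contact_force: [0.1, 0.2, -0.9]
grip_width: 0.058
gripper_force: 37.6
shift cm [ 1.000e-02 -4.000e-01  1.085e+01] turn [0.001 0.    0.004] tcp [623.   94.8 130.5] t 12.95 w 58.0 j [-0.4   0.52  0.2   1.77 -0.13  0.87  1.44]
```

```bash
python3 -m crank '[[[0,-0.3,2],[0,0,0]],[[0,0,3],[0,0,0]],[[0,0,3],[0,0,0]],[[0,0,1],[0,0,0]],[[0,0,0],[0,0,0]]]'
python3 -m crank '[[[0,0,0],[0,0,0]],[[0,0,0],[0,0,0]]]'
python3 -c "
from h import *
go(623,91,21)"
```

```text
clock: 13.45
tcp_pos: [0.6222, 0.0873, 0.0391]
orientation: [-0.002, -3.139, 0.002]
contact_force: [-0.9, 0.4, -0.5]
grip_width: 0.0579
gripper_force: 37.8
clock: 13.65
tcp_pos: [0.6245, 0.0888, 0.042]
orientation: [0.001, 3.139, 0.001]
contact_force: [1.0, 0.3, -0.7]
grip_width: 0.0576
gripper_force: 37.8
shift cm [0.16 0.21 2.1 ] turn [ 0.     0.003 -0.   ] tcp [624.5  88.8  42. ] t 13.65 w 57.6 j [-0.37  0.63  0.17  1.81 -0.16  0.71  1.46]
```

```bash
python3 -m crank '[[[0.1,0.2,1.2],[0,0,0]],[[0,0,0.9],[0,0,0]],[[0,0,0],[0,0,0]],[[0,0,0],[0,0,0]],[[0,0,0],[0,0,0]]]'
python3 -c "
from h import *
go(623,91,21)"
```

```text
clock: 14.15
tcp_pos: [0.6228, 0.0917, 0.0197]
orientation: [-0.001, 3.14, 0.001]
contact_force: [-1.1, 0.6, 4.6]
grip_width: 0.0577
gripper_force: 39.3
shift cm [-0.02 -0.07 -0.13] turn [0.001 0.001 0.001] tcp [622.8  91.7  19.7] t 14.15 w 57.7 j [-0.37  0.66  0.17  1.82 -0.17  0.67  1.47]
```

```bash
python3 -m crank '[[[0,0,0],[0,0,0]],[[0,0,0],[0,0,0]],[[0,0,0],[0,0,0]],[[0,0,0],[0,0,0]],[[0,0,0],[0,0,0]]]' 8.5
python3 -m crank '[[[0,0,-2],[0,0,0]],[[0,0,-3],[0,0,0]],[[0,0,-4],[0,0,0]],[[0,0,-2],[0,0,0]],[[1.5,-0.9,0],[0,0,0]]]'
python3 -m crank '[[[3,-2,0],[0,0,0]],[[3,-2,0],[0,0,0]],[[3,-2,0],[0,0,0]],[[3,-2,0],[0,0,0]],[[3,-1.5,0],[0,0,0]]]'
python3 -m crank '[[[1,-0.5,0],[0,0,0]],[[0,0,0],[0,0,0]],[[0,0,0],[0,0,0]]]'
python3 - <<'E'
from h import *
rims()
p,d,c=grab('wrist'); Z=world(d,c)[...,2]
k=mask(p,'red',130,30)&(d>0)&(Z>.045)&(Z<.056); v,u=np.nonzero(k); print('wrist red',len(u),circ(plane(np.c_[u,v],.051,c)))
go(447.3,-17.5,21)
E
```

```text
clock: 14.65
tcp_pos: [0.6221, 0.091, 0.0191]
orientation: [0.0, -3.141, 0.0]
contact_force: [0.1, 0.4, 0.1]
grip_width: 0.0849
gripper_force: 0.0
clock: 15.15
tcp_pos: [0.6109, 0.0838, 0.1332]
orientation: [-0.003, 3.133, 0.004]
contact_force: [-0.2, -0.9, 0.4]
grip_width: 0.0851
gripper_force: 0.0
clock: 15.65
tcp_pos: [0.4558, -0.0143, 0.1293]
orientation: [0.001, 3.141, -0.0]
contact_force: [-0.1, 0.1, 0.4]
grip_width: 0.0853
gripper_force: 0.0
clock: 15.95
tcp_pos: [0.4486, -0.0173, 0.1297]
orientation: [-0.001, 3.14, 0.001]
contact_force: [0.7, 0.5, 0.8]
grip_width: 0.085
gripper_force: 0.0
yellow 179 [622.8  90.6  29.2] z 0.0503
blue 193 [ 631.2 -294.2   30.3] z 0.05
wrist red 1220 [447.1 -16.8  29.4]
shift cm [ 0.17 -0.04 10.85] turn [0.    0.001 0.001] tcp [448.9 -17.1 129.5] t 16.05 w 85.0 j [-0.3   0.25  0.23  2.19 -0.09  0.71  1.56]
```

Yellow and blue are standing exactly where intended. Next is red.

```bash
python3 -m crank '[[[0.1,0,2],[0,0,0]],[[0,0,3],[0,0,0]],[[0,0,3],[0,0,0]],[[0,0,1],[0,0,0]],[[0,0,0],[0,0,0]]]'
python3 -m crank '[[[0,0,0],[0,0,0]],[[0,0,0],[0,0,0]]]'
python3 -c "
from h import *
go(447.2,-17.2,21)"
```

```text
clock: 16.55
tcp_pos: [0.4459, -0.0176, 0.0382]
orientation: [0.001, -3.139, 0.001]
contact_force: [-0.6, -0.8, 0.8]
grip_width: 0.085
gripper_force: 0.0
clock: 16.75
tcp_pos: [0.4474, -0.0178, 0.0404]
orientation: [-0.0, 3.139, 0.001]
contact_force: [0.7, -0.0, -0.2]
grip_width: 0.0848
gripper_force: 0.0
shift cm [0.02 0.06 1.94] turn [0.    0.002 0.   ] tcp [447.4 -17.8  40.4] t 16.75 w 84.8 j [-0.25  0.42  0.18  2.24 -0.16  0.49  1.63]
```

```bash
python3 -m crank '[[[0,0,1],[0,0,0]],[[0,0,0.9],[0,0,0]],[[0,0,0],[0,0,0]],[[0,0,0],[0,0,0]],[[0,0,0],[0,0,0]]]'
python3 -m crank '[[[0,0,0],[0,0,0]],[[0,0,0],[0,0,0]],[[0,0,0],[0,0,0]],[[0,0,0],[0,0,0]],[[0,0,0],[0,0,0]]]' 4.5 35
python3 -m crank '[[[0,0,0],[0,0,0]],[[0,0,0],[0,0,0]],[[0,0,-1],[0,0,0]],[[0,0,-2],[0,0,0]],[[0,0,-3],[0,0,0]]]'
python3 -m crank '[[[0,0,-3],[0,0,0]],[[0,0,-2],[0,0,0]],[[-1.5,-0.7,0],[0,0,0]],[[-3,-1.4,0],[0,0,0]],[[-3,-1.4,0],[0,0,0]]]'
python3 -m crank '[[[-3,-1.4,0],[0,0,0]],[[-3,-1.4,0],[0,0,0]],[[-2.5,-1.2,0],[0,0,0]],[[-1.5,-0.8,0],[0,0,0]],[[0,0,0],[0,0,0]]]'
python3 -m crank '[[[0,0,0],[0,0,0]],[[0,0,0],[0,0,0]]]'
python3 -c "
from h import *
go(623.5,-101,21)"
```

```text
clock: 17.25
tcp_pos: [0.4462, -0.018, 0.0203]
orientation: [0.0, -3.141, -0.0]
contact_force: [0.1, 0.6, 0.2]
grip_width: 0.0851
gripper_force: 0.0
clock: 17.75
tcp_pos: [0.4464, -0.0179, 0.0208]
orientation: [-0.001, 3.141, 0.0]
contact_force: [-1.8, 0.6, 6.9]
grip_width: 0.0574
gripper_force: 36.0
clock: 18.25
tcp_pos: [0.445, -0.0181, 0.0805]
orientation: [0.0, -3.139, 0.001]
contact_force: [0.2, -0.0, -0.2]
grip_width: 0.0573
gripper_force: 37.5
clock: 18.75
tcp_pos: [0.5219, -0.053, 0.1314]
orientation: [-0.002, 3.141, 0.001]
contact_force: [0.8, -0.1, -0.4]
grip_width: 0.0573
gripper_force: 37.5
clock: 19.25
tcp_pos: [0.6228, -0.1025, 0.1308]
orientation: [0.002, 3.14, -0.002]
contact_force: [-0.3, -0.1, -0.9]
grip_width: 0.0572
gripper_force: 37.5
clock: 19.45
tcp_pos: [0.6201, -0.1002, 0.1303]
orientation: [0.001, -3.14, -0.001]
contact_force: [0.6, 0.0, -0.5]
grip_width: 0.0576
gripper_force: 37.5
shift cm [-0.35 -0.08 10.93] turn [ 0.001 -0.001  0.001] tcp [ 620.1 -100.2  130.3] t 19.45 w 57.6 j [-0.13  0.52  0.26  1.77 -0.17  0.87  1.78]
```

```bash
python3 -m crank '[[[-0.3,-0.1,2],[0,0,0]],[[0,0,3],[0,0,0]],[[0,0,3],[0,0,0]],[[0,0,1],[0,0,0]],[[0,0,0],[0,0,0]]]'
python3 -m crank '[[[0,0,0],[0,0,0]],[[0,0,0],[0,0,0]],[[0,0,0],[0,0,0]]]'
python3 -c "
from h import *
go(623.5,-101,21)"
```

```text
clock: 19.95
tcp_pos: [0.6226, -0.1013, 0.0392]
orientation: [0.001, -3.138, -0.001]
contact_force: [-0.8, -0.1, -1.0]
grip_width: 0.0575
gripper_force: 37.7
clock: 20.25
tcp_pos: [0.6252, -0.102, 0.0418]
orientation: [-0.0, 3.139, -0.0]
contact_force: [-0.5, -0.7, -0.5]
grip_width: 0.0571
gripper_force: 37.7
shift cm [0.17 0.1  2.08] turn [-0.     0.002  0.   ] tcp [ 625.2 -102.    41.8] t 20.25 w 57.1 j [-0.1   0.64  0.22  1.81 -0.2   0.71  1.81]
```

```bash
python3 -m crank '[[[0.1,0.1,1.2],[0,0,0]],[[0,0,0.9],[0,0,0]],[[0,0,0],[0,0,0]],[[0,0,0],[0,0,0]],[[0,0,0],[0,0,0]]]'
python3 -m crank '[[[0,0,0],[0,0,0]],[[0,0,0],[0,0,0]],[[0,0,0],[0,0,0]],[[0,0,0],[0,0,0]],[[0,0,0],[0,0,0]]]' 8.5
python3 -m crank '[[[0,0,-2],[0,0,0]],[[0,0,-3],[0,0,0]],[[0,0,-4],[0,0,0]],[[0,0,-2],[0,0,0]],[[-0.4,-1.4,0],[0,0,0]]]'
python3 -m crank '[[[-0.4,-4,0],[0,0,0]],[[0,-4,0],[0,0,0]],[[0,-4,0],[0,0,0]],[[0,-4,0],[0,0,0]],[[0,-2,0],[0,0,0]]]'
python3 -m crank '[[[0,0,0],[0,0,0]],[[0,0,0],[0,0,0]],[[0,0,0],[0,0,0]]]'
python3 - <<'E'
from h import *
rims()
p,d,c=grab('wrist'); Z=world(d,c)[...,2]
k=mask(p,'blue',130,30)&(d>0)&(Z>.045)&(Z<.056); v,u=np.nonzero(k); print('wrist blue',len(u),circ(plane(np.c_[u,v],.051,c)))
go(632,-294.5,21)
E
```

```text
clock: 20.75
tcp_pos: [0.6237, -0.1006, 0.0193]
orientation: [-0.001, 3.141, 0.001]
contact_force: [0.2, -0.2, 5.6]
grip_width: 0.0571
gripper_force: 38.8
clock: 21.25
tcp_pos: [0.6231, -0.1009, 0.0191]
orientation: [0.0, -3.141, -0.0]
contact_force: [-0.2, 0.2, 0.5]
grip_width: 0.0851
gripper_force: 0.0
clock: 21.75
tcp_pos: [0.6296, -0.1131, 0.1328]
orientation: [-0.005, 3.136, 0.002]
contact_force: [1.0, -0.6, -0.5]
grip_width: 0.085
gripper_force: 0.0
clock: 22.25
tcp_pos: [0.6291, -0.3006, 0.1282]
orientation: [-0.008, -3.14, 0.004]
contact_force: [-1.0, -0.5, -1.2]
grip_width: 0.085
gripper_force: 0.0
clock: 22.55
tcp_pos: [0.6318, -0.2923, 0.1286]
orientation: [0.005, -3.141, -0.003]
contact_force: [1.5, 1.3, 0.6]
grip_width: 0.0851
gripper_force: 0.0
red 168 [ 623.2 -101.2   29.2] z 0.0506
yellow 170 [623.2  90.5  29. ] z 0.0505
blue 119 [ 630.9 -294.3   29.4] z 0.0502
wrist blue 1192 [ 632.6 -295.    29.4]
shift cm [-1.00e-02 -2.10e-01  1.08e+01] turn [ 0.001 -0.     0.003] tcp [ 631.9 -292.5  129. ] t 22.65 w 84.9 j [ 0.16  0.62  0.27  1.6  -0.19  0.95  2.07]
```

```bash
python3 -m crank '[[[0,-0.2,2],[0,0,0]],[[0,0,3],[0,0,0]],[[0,0,3],[0,0,0]],[[0,0,1],[0,0,0]],[[0,0,0],[0,0,0]]]'
python3 -m crank '[[[0,0,0],[0,0,0]],[[0,0,0],[0,0,0]],[[0,0,0],[0,0,0]]]'
python3 -c "
from h import *
go(632,-294.7,21)"
```

```text
clock: 23.15
tcp_pos: [0.6305, -0.2954, 0.0378]
orientation: [0.002, -3.139, -0.002]
contact_force: [-1.1, -0.4, 0.9]
grip_width: 0.085
gripper_force: 0.0
clock: 23.45
tcp_pos: [0.6322, -0.2973, 0.0409]
orientation: [-0.0, 3.139, -0.001]
contact_force: [0.1, -0.4, 0.6]
grip_width: 0.0852
gripper_force: 0.0
shift cm [0.03 0.26 1.99] turn [-0.001  0.002  0.   ] tcp [ 632.2 -297.3   40.9] t 23.45 w 85.2 j [ 0.19  0.73  0.24  1.64 -0.22  0.8   2.1 ]
```

```bash
python3 -m crank '[[[0,0.25,1],[0,0,0]],[[0,0,0.9],[0,0,0]],[[0,0,0],[0,0,0]],[[0,0,0],[0,0,0]],[[0,0,0],[0,0,0]]]'
python3 -m crank '[[[0,0,0],[0,0,0]],[[0,0,0],[0,0,0]],[[0,0,0],[0,0,0]],[[0,0,0],[0,0,0]],[[0,0,0],[0,0,0]]]' 4.5 35
python3 -m crank '[[[0,0,0],[0,0,0]],[[0,0,0],[0,0,0]],[[0,0,-1],[0,0,0]],[[0,0,-2],[0,0,0]],[[0,0,-3],[0,0,0]]]'
python3 -m crank '[[[0,0,-3],[0,0,0]],[[0,0,-2],[0,0,0]],[[0.9,1.4,0],[0,0,0]],[[1.9,2.8,0],[0,0,0]],[[1.9,2.8,0],[0,0,0]]]'
python3 -m crank '[[[1.9,2.8,0],[0,0,0]],[[1.9,2.8,0],[0,0,0]],[[1.9,2.8,0],[0,0,0]],[[1.9,2.8,0],[0,0,0]],[[1.9,2.8,0],[0,0,0]]]'
python3 -m crank '[[[1.9,2.8,0],[0,0,0]],[[1.5,2.3,0],[0,0,0]],[[0.9,1.4,0],[0,0,0]],[[0,0,0],[0,0,0]],[[0,0,0],[0,0,0]]]'
python3 -c "
from h import *
go(448.5,-18,21)"
```

```text
clock: 23.95
tcp_pos: [0.6313, -0.2946, 0.0203]
orientation: [-0.0, 3.142, -0.0]
contact_force: [-0.4, 0.6, -0.2]
grip_width: 0.0854
gripper_force: 0.0
clock: 24.45
tcp_pos: [0.6316, -0.2946, 0.0207]
orientation: [-0.0, 3.141, -0.0]
contact_force: [0.4, 0.2, 3.4]
grip_width: 0.0556
gripper_force: 38.2
clock: 24.95
tcp_pos: [0.6295, -0.2935, 0.0791]
orientation: [0.0, -3.137, -0.003]
contact_force: [1.1, -0.6, -0.2]
grip_width: 0.0557
gripper_force: 38.0
clock: 25.45
tcp_pos: [0.5832, -0.224, 0.1304]
orientation: [-0.001, -3.141, 0.0]
contact_force: [0.3, 0.3, -0.4]
grip_width: 0.0559
gripper_force: 38.0
clock: 25.95
tcp_pos: [0.4879, -0.0834, 0.1305]
orientation: [0.0, -3.141, -0.0]
contact_force: [-0.2, 0.8, -1.1]
grip_width: 0.0559
gripper_force: 38.0
clock: 26.45
tcp_pos: [0.4464, -0.0197, 0.1306]
orientation: [-0.001, 3.141, -0.0]
contact_force: [-0.4, 0.4, 0.5]
grip_width: 0.0557
gripper_force: 38.0
shift cm [-0.2   0.17 10.96] turn [-0.     0.001  0.001] tcp [446.4 -19.7 130.6] t 26.45 w 55.7 j [-0.3   0.24  0.24  2.19 -0.09  0.71  1.57]
```

```bash
python3 -m crank '[[[-0.2,0.1,2],[0,0,0]],[[0,0,3],[0,0,0]],[[0,0,3],[0,0,0]],[[0,0,1],[0,0,0]],[[0,0,0],[0,0,0]]]'
python3 -m crank '[[[0,0,0],[0,0,0]],[[0,0,0],[0,0,0]],[[0,0,0],[0,0,0]]]'
python3 -c "
from h import *
go(448.5,-18,21)"
```

```text
clock: 26.95
tcp_pos: [0.4476, -0.0194, 0.0393]
orientation: [-0.002, -3.139, 0.001]
contact_force: [0.1, 0.5, -0.4]
grip_width: 0.0557
gripper_force: 37.9
clock: 27.25
tcp_pos: [0.4492, -0.0185, 0.0414]
orientation: [-0.0, 3.139, 0.001]
contact_force: [0.1, 0.1, 0.1]
grip_width: 0.056
gripper_force: 37.9
shift cm [0.07 0.05 2.04] turn [0.    0.002 0.   ] tcp [449.2 -18.5  41.4] t 27.25 w 56.0 j [-0.26  0.42  0.19  2.24 -0.16  0.49  1.63]
```

```bash
python3 -m crank '[[[0,0,1.2],[0,0,0]],[[0,0,0.8],[0,0,0]],[[0,0,0],[0,0,0]],[[0,0,0],[0,0,0]],[[0,0,0],[0,0,0]]]'
python3 -m crank '[[[0,0,0],[0,0,0]],[[0,0,0],[0,0,0]],[[0,0,0],[0,0,0]],[[0,0,0],[0,0,0]],[[0,0,0],[0,0,0]]]' 8.5
python3 -m crank '[[[0,0,-2],[0,0,0]],[[0,0,-3],[0,0,0]],[[0,0,-4],[0,0,0]],[[0,0,-4],[0,0,0]],[[0,1.5,0],[0,0,0]]]'
python3 -m crank '[[[0.3,3.5,0],[0,0,0]],[[0.4,3.5,0],[0,0,0]],[[0,3.5,0],[0,0,0]],[[0,3.5,0],[0,0,0]],[[0,3.5,0],[0,0,0]]]'
python3 -m crank '[[[0,2.3,0],[0,0,0]],[[0,0,0],[0,0,0]],[[0,0,0],[0,0,0]],[[0,0,0],[0,0,0]]]'
python3 - <<'E'
from h import *
rims()
p,d,c=grab('wrist'); cv2.imwrite('pics/w3.png',p[:,:,::-1]); Z=world(d,c)[...,2]
k=(d>0)&(Z>.070)&(Z<.080); k[240:]=0; v,u=np.nonzero(k); print('treat',len(u),circ(plane(np.c_[u,v],.075,c)))
go(442,196,47)
E
```

```text
clock: 27.75
tcp_pos: [0.4478, -0.0185, 0.0198]
orientation: [0.0, -3.141, 0.0]
contact_force: [-0.0, -0.1, -0.7]
grip_width: 0.056
gripper_force: 39.3
clock: 28.25
tcp_pos: [0.4483, -0.0184, 0.0203]
orientation: [-0.0, 3.141, 0.0]
contact_force: [-0.5, -0.4, -0.0]
grip_width: 0.085
gripper_force: 0.0
clock: 28.75
tcp_pos: [0.4514, -0.0047, 0.155]
orientation: [0.005, 3.133, 0.002]
contact_force: [0.5, 1.1, 0.4]
grip_width: 0.0854
gripper_force: 0.0
clock: 29.25
tcp_pos: [0.4409, 0.1729, 0.1504]
orientation: [-0.0, 3.141, 0.0]
contact_force: [0.3, -0.6, 0.7]
grip_width: 0.0848
gripper_force: 0.0
clock: 29.65
tcp_pos: [0.4411, 0.1932, 0.1502]
orientation: [-0.002, -3.141, 0.001]
contact_force: [0.6, -0.8, 0.1]
grip_width: 0.0848
gripper_force: 0.0
red 175 [ 623.2 -101.2   29.2] z 0.05
yellow 173 [622.8  90.6  29.2] z 0.0503
blue 158 [449.  -19.4  28.8] z 0.0508
treat 740 [441.7 197.9  21.3]
shift cm [-0.08  0.29 10.33] turn [-0.    -0.    -0.002] tcp [441.2 193.2 150.3] t 29.75 w 85.0 j [-0.66  0.26  0.14  2.09 -0.05  0.79  1.08]
```

View pics/w3.png

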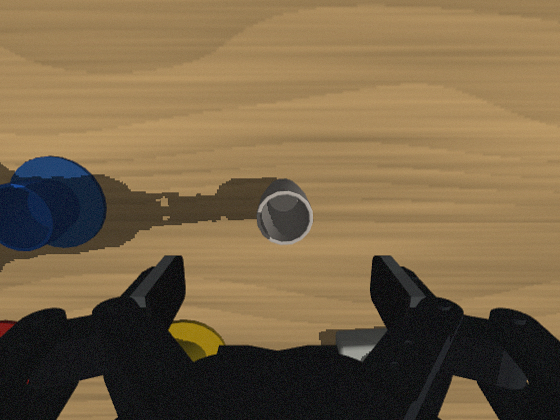

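The wrist view shows the treat cup upright with its rim at (285,218), measured at (442,197). The blue cup is on its coaster at (50,200). I descend to grasp.

```bash
python3 -m crank '[[[-0.1,0.35,2],[0,0,0]],[[0,0,2],[0,0,0]],[[0,0,2],[0,0,0]],[[0,0,0],[0,0,0]],[[0,0,0],[0,0,0]]]'
python3 -m crank '[[[0,0,0],[0,0,0]],[[0,0,0],[0,0,0]]]'
python3 -c "
from h import *
go(442,197,43)"
```

```text
clock: 30.25
tcp_pos: [0.4423, 0.1973, 0.0905]
orientation: [-0.002, -3.141, 0.001]
contact_force: [0.2, -0.1, 0.7]
grip_width: 0.0852
gripper_force: 0.0
clock: 30.45
tcp_pos: [0.4429, 0.1983, 0.0913]
orientation: [0.0, 3.14, 0.002]
contact_force: [0.3, 0.4, 0.1]
grip_width: 0.085
gripper_force: 0.0
shift cm [ 0.09 -0.13  4.83] turn [ 0.001  0.002 -0.   ] tcp [442.9 198.3  91.3] t 30.45 w 85.0 j [-0.65  0.37  0.12  2.13 -0.07  0.65  1.09]
```

```bash
python3 -m crank '[[[0.1,-0.1,2],[0,0,0]],[[0,0,2],[0,0,0]],[[0,0,0.8],[0,0,0]],[[0,0,0],[0,0,0]],[[0,0,0],[0,0,0]]]'
python3 -m crank '[[[0,0,0],[0,0,0]],[[0,0,0],[0,0,0]],[[0,0,0],[0,0,0]],[[0,0,0],[0,0,0]],[[0,0,0],[0,0,0]]]' 3 35
python3 -m crank '[[[0,0,0],[0,0,0]],[[0,0,0],[0,0,0]],[[0,0,0],[0,0,0]],[[0,0,-1],[0,0,0]],[[0,0,-1],[0,0,0]]]'
python3 -c "
from h import *
go(623,90.6,54)"
```

```text
clock: 30.95
tcp_pos: [0.4416, 0.1973, 0.0429]
orientation: [-0.0, 3.141, 0.001]
contact_force: [0.0, -0.1, 0.6]
grip_width: 0.0848
gripper_force: 0.0
clock: 31.45
tcp_pos: [0.4417, 0.1974, 0.043]
orientation: [-0.0, 3.141, 0.001]
contact_force: [-1.1, 0.1, 5.7]
grip_width: 0.0411
gripper_force: 34.8
clock: 31.95
tcp_pos: [0.4409, 0.1969, 0.0629]
orientation: [0.0, -3.141, 0.0]
contact_force: [0.4, -0.8, -0.8]
grip_width: 0.0415
gripper_force: 35.5
shift cm [-18.2  -10.63   0.88] turn [-0.    -0.001  0.   ] tcp [440.9 196.9  62.9] t 31.95 w 41.5 j [-0.64  0.41  0.11  2.15 -0.08  0.58  1.1 ]
```

```bash
python3 -m crank '[[[0,0,-2],[0,0,0]],[[0,0,-3],[0,0,0]],[[0,0,-2.5],[0,0,0]],[[0,0,-1.2],[0,0,0]],[[-1,-0.6,0],[0,0,0]]]'
python3 -m crank '[[[-2.2,-1.3,0],[0,0,0]],[[-2.7,-1.6,0],[0,0,0]],[[-2.7,-1.6,0],[0,0,0]],[[-2.7,-1.6,0],[0,0,0]],[[-2.7,-1.6,0],[0,0,0]]]'
python3 -m crank '[[[-2.2,-1.2,0],[0,0,0]],[[-1.2,-0.7,0],[0,0,0]],[[-0.8,-0.4,0],[0,0,0]],[[0,0,0],[0,0,0]],[[0,0,0],[0,0,0]]]'
python3 -m crank '[[[0,0,0],[0,0,0]],[[0,0,0],[0,0,0]]]'
python3 - <<'E'
from h import *
p,d,c=grab('wrist'); cv2.imwrite('pics/w4.png',p[:,:,::-1]); rims()
go(623,90.6,54)
E
```

```text
clock: 32.45
tcp_pos: [0.4515, 0.1923, 0.1511]
orientation: [-0.004, 3.139, 0.004]
contact_force: [0.6, 0.1, -0.7]
grip_width: 0.0415
gripper_force: 35.5
clock: 32.95
tcp_pos: [0.582, 0.1123, 0.1476]
orientation: [-0.0, -3.14, 0.002]
contact_force: [0.8, 1.1, -1.0]
grip_width: 0.0414
gripper_force: 35.5
clock: 33.45
tcp_pos: [0.6222, 0.0918, 0.1488]
orientation: [0.002, -3.14, -0.0]
contact_force: [0.6, 0.5, -1.6]
grip_width: 0.0412
gripper_force: 35.5
clock: 33.65
tcp_pos: [0.6225, 0.092, 0.1494]
orientation: [0.002, -3.141, -0.001]
contact_force: [-0.1, 0.4, -0.4]
grip_width: 0.0413
gripper_force: 35.5
red 172 [ 623.2 -101.2   29.2] z 0.0505
yellow 66 [617.2  80.1  25.5] z 0.0503
blue 156 [449.  -19.4  28.8] z 0.0506
shift cm [-0.02 -0.11  9.55] turn [0.    0.    0.001] tcp [622.8  91.7 149.5] t 33.75 w 41.5 j [-0.39  0.49  0.19  1.76 -0.11  0.91  1.43]
```

View pics/w4.png

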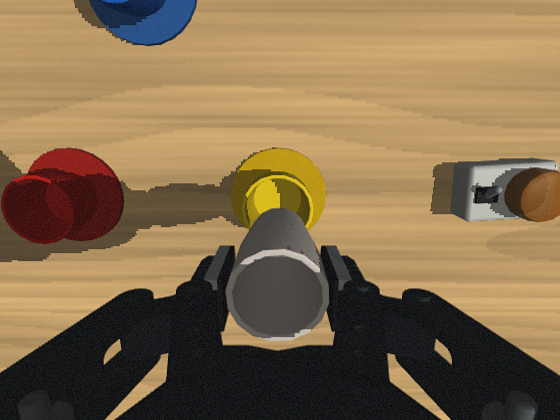

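The wrist view shows the treat cup upright in the grip at (278,293), lined up with the yellow cup at (278,205). I lower to just above its rim and settle.

```bash
python3 -m crank '[[[0,-0.1,1.5],[0,0,0]],[[0,0,1.5],[0,0,0]],[[0,0,1.4],[0,0,0]],[[0,0,0],[0,0,0]],[[0,0,0],[0,0,0]]]'
python3 -m crank '[[[0,0,0],[0,0,0]],[[0,0,0],[0,0,0]],[[0,0,0],[0,0,0]]]'
python3 -c "
from h import *
go(623,90.6,54)"
```

```text
clock: 34.25
tcp_pos: [0.6228, 0.0899, 0.1044]
orientation: [0.0, -3.14, 0.001]
contact_force: [-1.0, -0.0, -0.3]
grip_width: 0.0416
gripper_force: 35.5
clock: 34.55
tcp_pos: [0.6236, 0.0901, 0.1059]
orientation: [-0.0, 3.141, 0.0]
contact_force: [-0.5, -0.1, -0.5]
grip_width: 0.0414
gripper_force: 35.5
shift cm [0.06 0.04 5.19] turn [0.    0.001 0.   ] tcp [623.6  90.1 105.9] t 34.55 w 41.4 j [-0.38  0.54  0.18  1.78 -0.13  0.82  1.44]
```

```bash
python3 -m crank '[[[0.05,0.05,1],[0,0,0]],[[0,0,1],[0,0,0]],[[0,0,1],[0,0,0]],[[0,0,1],[0,0,0]],[[0,0,0.6],[0,0,0]]]'
python3 -m crank '[[[0,0,0],[0,0,0]],[[0,0,0],[0,0,0]],[[0,0,0.3],[0,0,0]],[[0,0,0],[0,0,0]],[[0,0,0],[0,0,0]]]'
python3 -c "
from h import *
go(623,90.6,54)"
```

```text
clock: 35.05
tcp_pos: [0.6219, 0.0905, 0.0576]
orientation: [0.0, -3.14, 0.001]
contact_force: [-0.5, 0.6, -0.9]
grip_width: 0.0411
gripper_force: 35.5
clock: 35.55
tcp_pos: [0.6228, 0.0906, 0.0565]
orientation: [-0.0, 3.141, 0.0]
contact_force: [-0.6, -0.4, -0.1]
grip_width: 0.0416
gripper_force: 35.5
shift cm [-0.02 -0.    0.25] turn [0. 0. 0.] tcp [622.8  90.6  56.5] t 35.55 w 41.6 j [-0.36  0.61  0.17  1.81 -0.14  0.73  1.45]
```

```bash
python3 -m crank '[[[0,0,0.25],[0,0,0]],[[0,0,0.1],[0,0,0]],[[0,0,0],[0,0,0]],[[0,0,0],[0,0,0]]]'
python3 -m crank '[[[0,0,0],[0,0,0]],[[0,0,0],[0,0,0]],[[0,0,0],[0,0,0]],[[0,0,0],[0,0,0]],[[0,0,0],[0,0,0]]]' 7
python3 -m crank '[[[0,0,-1],[0,0,0]],[[0,0,-2],[0,0,0]],[[0,0,-3],[0,0,0]],[[0,0,-4],[0,0,0]],[[0,0,-4],[0,0,0]]]'
python3 -m crank '[[[4,0,0],[0,0,0]],[[4,0,0],[0,0,0]],[[4,0,0],[0,0,0]],[[0,0,0],[0,0,0]],[[0,0,0],[0,0,0]]]'
python3 -m crank '[[[0,0,0],[0,0,0]],[[0,0,0],[0,0,0]],[[0,0,0],[0,0,0]],[[0,0,0],[0,0,0]],[[0,0,0],[0,0,0]]]'
python3 - <<'E'
from h import *
p=rims(); cv2.imwrite('pics/t3.png',p[:,:,::-1])
for n in('top','scene'):
    p,d,c=grab(n); W=world(d,c); Z=W[...,2]; k=(Z>.07)&(Z<.11)&(np.hypot(W[...,0]-.623,W[...,1]-.091)<.04); v,u=np.nonzero(k); print(n,'treat',len(u),circ(plane(np.c_[u,v],.086,c)),np.percentile(Z[k],[50,95]) if len(u) else '')
    cv2.imwrite(f'pics/{n}4.png',p[:,:,::-1])
E
```

```text
clock: 35.95
tcp_pos: [0.6234, 0.0907, 0.054]
orientation: [-0.0, 3.14, 0.001]
contact_force: [-1.7, -0.1, 7.8]
grip_width: 0.0416
gripper_force: 36.2
clock: 36.45
tcp_pos: [0.6226, 0.0906, 0.0526]
orientation: [0.0, -3.141, 0.0]
contact_force: [0.0, 0.4, 0.0]
grip_width: 0.0694
gripper_force: 0.0
clock: 36.95
tcp_pos: [0.6224, 0.0904, 0.1947]
orientation: [0.0, -3.141, 0.0]
contact_force: [0.1, 0.9, 0.2]
grip_width: 0.07
gripper_force: 0.0
clock: 37.45
tcp_pos: [0.5026, 0.0907, 0.1938]
orientation: [-0.001, 3.14, 0.001]
contact_force: [-0.6, -0.0, 0.2]
grip_width: 0.0701
gripper_force: 0.0
clock: 37.95
tcp_pos: [0.5029, 0.0905, 0.1926]
orientation: [0.0, -3.141, 0.0]
contact_force: [-0.4, 0.2, -0.1]
grip_width: 0.0697
gripper_force: 0.0
red 172 [ 623.3 -101.3   29.1] z 0.0503
yellow 94 [622.9  90.1  28.8] z 0.0507
blue 156 [449.  -19.4  28.8] z 0.0505
top treat 179 [622.4  89.4  22. ] [0.08414404 0.0880343 ]
scene treat 299 [628.5  84.8  29.7] [0.08032984 0.08690095]
```

View pics/scene4.png

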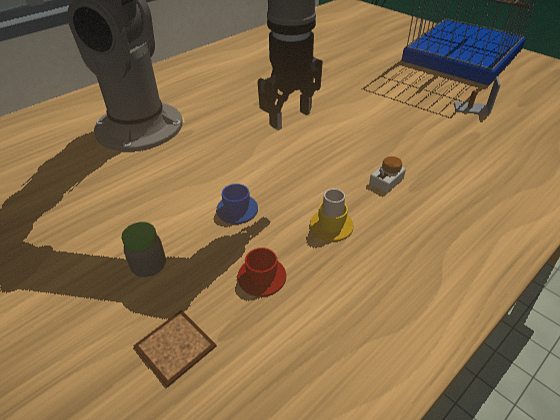

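View pics/top4.png

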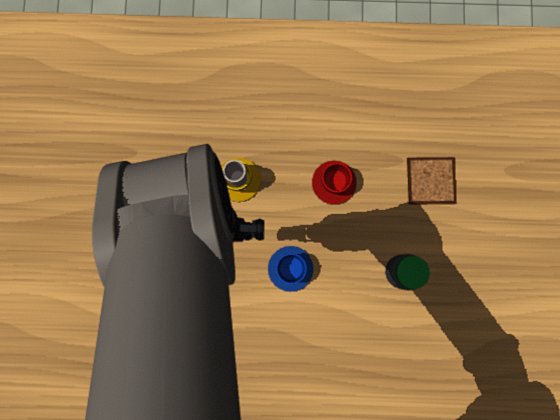

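Both views show every cup on its own coaster: blue (290,269), red (335,180), yellow (240,178) with the treat cup inside at (235,173). Its rim measures about 86 mm high, so it is seated. The canister and night light haven't moved and the arm is clear.

```bash
python3 -c "
from bench import r
print(r.hand_in())"
```

```text
the job is handed in; nothing more can be done
None
```

The job is handed in at about 38 s with no verdict returned: all three cups measure within about 2 mm of their own coasters' centres, and the treat cup is seated in the yellow cup; blue was parked on the cork mat on the way, and the canister and night light look unmoved.

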